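Take the bar-code scanner off charge and hold it on the request form's code

TASK

Pull the cordless bar-code scanner straight up out of its charging cradle, where a click catch holds its foot, lift it clear and turn it nose-down. Bring it over the clipboard and finish there still holding it up in the gripper, motionless and touching nothing else, its window aimed at the middle of the large bar code on the request form from about 15 cm away and looking down on it at 45 degrees or steeper. Leave the other things on the trolley where they are.

Things in the scene. Friction and masses are not known exactly. Their poses are not given: they have to be found in the camera images.
- scanner: cordless pistol-shaped bar-code scanner, white with black nose and foot, 0.22 kg, upright in the cradle. Origin: centre of the foot's underside, 15 mm above the trolley top in the cradle. z up the handle, y across; nose and line of sight point along its own -x. Black foot 34 (x) x 28 (y) mm up to z 55 mm, handle 36 x 30 mm up to 110 mm, trigger on the -x side, head z 103 to 145 mm
- scanner_head (a point): middle of the scanner's head, above the handle, 124 mm from the origin along z; a good point for the TCP, gripping from above across y. The head's flat sides are 56 mm apart in y from x -36 to +38 mm of here; its top is 21 mm above, its underside 21 mm below. Axes as the scanner's
- scanner_window (a point): middle of the scanner's dark window on the black nose (nose 60 mm wide, 46 mm tall), 58 mm from scanner_head along the scanner's -x. Axes as the scanner's: it looks along -x
- scanner_foot (a point): centre of the underside of the scanner's foot (the same point as the scanner's origin)
- dock: grey fixed charging cradle. Origin: centre of the well, at trolley-top level; axes as the docked scanner's. Base 130 x 96 x 14 mm (x -57 to +73), tower 72 x 64, 56 mm tall; well 37 x 31, 41 mm deep, 1.5 mm play round the foot. Two sprung catches in the well's y walls hold the foot: it clicks free after about 10 mm of straight upward pull with 8 to 12 N and leaves the well after 41 mm
- clipboard: brown fixed clipboard, flat, with a white form. Origin: centre of its underside, x towards its steel clip; 232 (x) x 160 (y) x 4 mm, the clip rises to 17 mm at the +x end. The form has one large bar code (70 x 28 mm, 35 mm from the centre towards the clip) and a small one (32 x 10 mm, near the other end), which is not wanted
- form_code (a point): middle of the large bar code on the form, facing straight up, 5 mm above the trolley top; axes as the clipboard's
- tube_rack: white foam block 210 x 100 x 45 mm full of upright capped blood tubes, 97 mm tall in all, right edge of the trolley; to be left alone. Origin: centre of its underside
- sharps_bin: round red sharps bin, 132 mm across, 170 mm tall, left edge of the trolley; to be left alone. Origin: centre of its underside
- pump_bottle: clear pump bottle, 62 mm across, 159 mm tall, behind the sharps bin; to be left alone. Origin: centre of its underside
- swab_jar: glass jar with steel cap, 70 mm across, 85 mm tall, beyond the tube rack; to be left alone. Origin: centre of its underside
- gallipot: small round metal bowl, 84 mm across, 38 mm tall, behind the middle; to be left alone. Origin: centre of its underside
- tape_roll: roll of tape lying flat, 60 mm across, 25 mm tall, in the middle between cradle and clipboard; to be left alone. Origin: centre of its underside
- oximeter: finger pulse oximeter, 60 x 34 x 31 mm, behind the middle; to be left alone. Origin: centre of its underside
- marker: marker pen lying, 132 mm long, 13 mm thick, in the middle in front of the tape roll; to be left alone. Origin: centre of its underside

How it is judged:
On the way:
1. the scanner is in the gripper, its foot drawn clear above the cradle's well (contact force between the fingers and scanner above 2 N and z of scanner_foot in the frame of dock above 0.07 m), for 0.2 s.
At the end, for the whole second after the job is handed in: Scanner still in the fingers, touching nothing else, foot over 30 mm and window over 60 mm up; sight line within 46 degrees of straight down, passing the large code's middle within 25 mm sideways and 25 mm up/down as the scanner sees it, 80 to 260 mm from window to code (contact force between the fingers and scanner above 2 N and height (world z) of scanner_foot above 0.03 m and height (world z) of scanner_window above 0.06 m and angle between scanner_window's own x axis and vertical below 0.8 rad and x of form_code in the frame of scanner_window between -0.26 and -0.08 m and y of form_code in the frame of scanner_window between -0.025 and 0.025 m and z of form_code in the frame of scanner_window between -0.025 and 0.025 m and linear speed of scanner below 0.03 m/s and angular speed of scanner below 0.15 rad/s and contact force between scanner and dock below 0.1 N and contact force between scanner and clipboard below 0.1 N and contact force between scanner and tube_rack below 0.1 N and contact force between scanner and sharps_bin below 0.1 N and contact force between scanner and pump_bottle below 0.1 N and contact force between scanner and swab_jar below 0.1 N and contact force between scanner and gallipot below 0.1 N and contact force between scanner and tape_roll below 0.1 N and contact force between scanner and oximeter below 0.1 N and contact force between scanner and marker below 0.1 N); the arm keeps its last pose, push and grip.
It fails at once if a bystander is moved by more than 20 mm (distance of any of tube_rack, sharps_bin, pump_bottle, swab_jar, gallipot, tape_roll, oximeter, marker from where it was at the start of the episode above 0.02 m).
It also fails if it takes over 48 s, if anything falls off the work surface, if the arm or the gripper's body presses on something with over 40 N, if the wrist force passes 120 N, or if a joint passes its speed limit or range.

ROBOT

A 6-joint arm with a two-finger parallel gripper is mounted at the origin on the work surface. World frame = base frame: x ahead of the robot, y to its left, z up, the work surface at z = 0. Lengths are in m, angles in rad, forces in N, time in s.
With the tool pointing down it reaches from about 0.25 to 0.775 m from the base axis. Payload 4 kg.
Tool frame: the origin (TCP) lies between the finger pads, 19 mm behind the fingertips; this is the grasp point; z points along the fingers, y is the line along which they close (so a half turn about z gives the same grasp; the last joint's range is limited). The gripper opens to 94 mm and grips with 3 to 60 N. Pads are 16 mm wide; open, the fingers measure 119 mm over their backs; the gripper's body (75 mm by 177 mm) begins 78 mm behind the grasp point.
Start: joints at [1.138, 0.087, 1.371, -0, 1.684, -0.103], TCP at [0.178, 0.52, 0.224] pointing down, gripper open.
Joint ranges: [-3.1, 3.1], [-0.76, 2.03], [0.27, 2.55], [-1.08, 4.22], [0.17, 2.65], [-2.57, 2.57]. Speed limits (rad/s): [2.79, 2.79, 3.14, 3.14, 3.14, 3.14].

INTERFACE

Orientations are given as [roll, pitch, yaw] about the fixed x, y, z axes, in that order (R = Rz(yaw) Ry(pitch) Rx(roll)).
In Python, from bench import * gives the robot as it stands.
- The arm moves only by the tool carry_out, never from a script. Its argument "commands" is a list of rows, each a list of 6 numbers: the shift along the tool's x, y, z in m, then the turn, a rotation vector about the tool's x, y, z in rad. In form: [[tx, ty, tz, rx, ry, rz], ...]. A call has exactly 5 rows; each row is the pose to reach, as a shift and turn from the pose commanded when the call began, along the tool's axes at that moment; what a row does not reach only later rows make up. A row lasts 1/10 s, in which the tool goes at most 50 mm and 8.59 degrees, less where a joint would pass 70% of its speed; a pose out of reach is approached as far as the arm can. A call with a gripper value outside its range is refused whole. "jaw" is the opening, from 0 (shut) to 1 (fully open), set as the call begins (left out, the last holds). The fingers move at their own pace and stop on an object; the grip force is fixed at half the most. Time passes only in rows, so rows that repeat a pose let the fingers close, or fill a call up. It gives the time, the measured TCP pose, the force, the opening and the grip force at its end, in the units of the state.
- get_obs(): the state, without advancing time (a new reading comes with each control period).
- snapshot(name): name is "scene" or "top" or "wrist"; returns a dict with "img" (420x560x3 uint8, red, green, blue), "range_z" (420x560 float32, m along the optical axis (not along the pixel's ray), 0 where there is no reading), "fx", "fy", "cx", "cy" (pixels), "distortion" ([k1, k2, p1, p2, k3] as OpenCV has them; the pictures are not rectified), "R" (3x3) and "t" (3): a world point X has camera coordinates R X + t. Camera axes: x right, y down, z forward; pixel columns grow to the right and rows downward; lengths in m; the calibration is good to about 2 mm. A picture is of the moment at which its call begins.
- close_job(): hands the job in; it is judged then, once.
The state is a dict: "time": time; "joint_positions": joint angles; "qvel": joint speeds; "joint_torque": joint torques, N m; "tool_pos": TCP position; "ee_rot": TCP orientation; "wrist_force": force on the tool from outside, world axes, zero at the start; "wrist_torque": the same for the moment, N m; "width": finger opening in m; "finger_force": force on a finger pad.
Only numpy, scipy, OpenCV 4.12 (cv2) and the standard library are available. Lean on these libraries where they do the work, as an engineer would, in place of code of your own. Each camera call takes 0.05 s, during which the arm holds its last target. There are 200 camera calls.

## Working session

There is one attempt and no reset: what is moved stays moved. The work goes in short steps, Python scripts to look and compute and a tool call to move; the robot and the scene stay as the last step left them, time stands still between calls to the robot, and variables do not carry over. Pictures are saved under pics/ and viewed, at most 10 in all, crops included, and the job is handed in when it is done.

Besides the shell and the picture viewer there is one more tool, called after "Call:" as name(argument=value, ...), one argument or row to a line, values as JSON. carry_out: Moves the arm, as the interface text tells. Its arguments: {"type":"object","properties":{"commands":{"type":"array","items":{"type":"array","items":{"type":"number"}}},"jaw":{"type":"number"}},"required":["commands"]}

```bash
mkdir -p pics; ls; python3 - <<'E'
from bench import *
import numpy as np, cv2
o=get_obs()
for k,v in o.items(): print(k,np.round(v,4))
for n in ("scene","top"):
    s=snapshot(n); np.savez(f"pics/{n}0.npz",**s)
    cv2.imwrite(f"pics/{n}0.png",s["img"][:,:,::-1])
    print(n,s["fx"],s["fy"],s["cx"],s["cy"],s["distortion"],np.round(s["R"],3).tolist(),s["t"], (-s["R"].T@s["t"]).round(3))
E
```

```text
pics
time 0.0
joint_positions [ 1.1379  0.088   1.3722 -0.      1.6836 -0.1031]
qvel [-0.0012 -0.0002  0.0002  0.0013  0.0014 -0.001 ]
joint_torque [ 2.00000e-04 -3.40175e+01 -3.02432e+01  7.16000e-02  3.28000e-02
 -2.00000e-04]
tool_pos [0.1779 0.5199 0.2231]
ee_rot [-3.1394e+00 -2.0000e-04  2.8118e+00]
wrist_force [ 0.083   0.6176 -0.1487]
wrist_torque [-0.0357  0.0793 -0.0094]
finger_force 0.0
width 0.094
scene 517.9389959248732 517.9389959248732 273.9966334575601 203.8414074837622 [-0.15993069  0.          0.          0.          0.        ] [[0.263, 0.965, 0.017], [0.499, -0.121, -0.858], [-0.826, 0.235, -0.513]] [-0.13092959 -0.15048839  2.06582164] [ 1.815 -0.377  0.933]
top 491.65674684126736 491.65674684126736 284.2292480788201 212.73120614260915 [0.02401674 0.         0.         0.         0.        ] [[-0.001, -1.0, -0.002], [-0.99, 0.002, -0.141], [0.141, 0.002, -0.99]] [-0.02274039  0.52033219  1.62019124] [ 0.287 -0.027  1.677]
```

View pics/scene0.png

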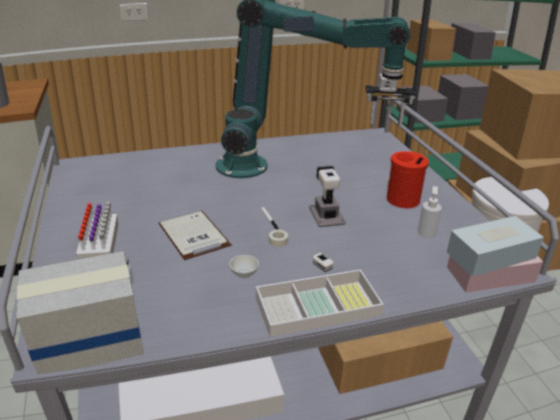

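View pics/top0.png

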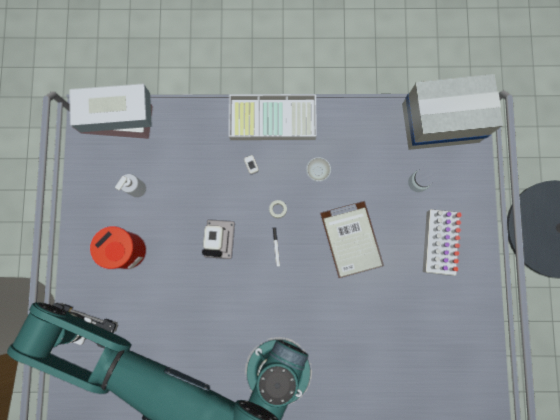

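The scene view has the scanner in its cradle at about (327,190), the clipboard at (194,233) and the tape roll at (278,238). In the top view the scanner head is at (213,238) with its black nose down at (212,253), towards the robot. The large bar code is at (349,229), the clip at (343,209), and the tape roll and marker at (277,209–265).

```bash
cat > h.py <<'E'
import numpy as np, cv2
def cloud(s):
    K=np.array([[s["fx"],0,s["cx"]],[0,s["fy"],s["cy"]],[0,0,1]],float)
    h,w=s["range_z"].shape
    u,v=np.meshgrid(np.arange(w),np.arange(h))
    p=cv2.undistortPoints(np.stack([u,v],-1).reshape(-1,1,2).astype(float),K,np.asarray(s["distortion"],float)).reshape(h,w,2)
    c=np.dstack([p,np.ones((h,w))])*s["range_z"][...,None]
    P=(c-np.asarray(s["t"]))@np.asarray(s["R"])
    P[s["range_z"]<=0]=np.nan
    return P
E
python3 - <<'E'
from h import *
for n in ("top","scene"):
    s=dict(np.load(f"pics/{n}0.npz")); P=cloud(s); g=s["img"].astype(int).sum(2)
    if n=="top": B=(slice(200,275),slice(190,245)); F=(slice(195,285),slice(310,395))
    else: B=(slice(155,230),slice(295,350)); F=(slice(205,258),slice(155,232))
    Q=P[B].reshape(-1,3); G=g[B].ravel()
    print(n,"z hist",np.histogram(Q[:,2],bins=np.arange(-.01,.19,.01))[0])
    for a,b in ((.15,.175),(.125,.175),(.05,.062),(.010,.02)):
        m=(Q[:,2]>a)&(Q[:,2]<b); q=Q[m]
        if len(q)<5: continue
        print(a,b,len(q),q.mean(0).round(4),q.min(0).round(3),q.max(0).round(3),cv2.minAreaRect((q[:,:2]*1000).astype(np.float32)))
        w=q[G[m]>450]
        if len(w)>5: print("  white",len(w),cv2.minAreaRect((w[:,:2]*1000).astype(np.float32)))
    Q=P[F].reshape(-1,3); C=s["img"][F].reshape(-1,3).astype(int)
    m=((C[:,0]-C[:,2]>12)&(C.sum(1)>60))
    print("clipboard brown/form",m.sum(),cv2.minAreaRect((Q[m][:,:2]*1000).astype(np.float32)), np.nanmean(Q[m],0), "table z",np.nanmedian(P[260:280,250:270,2]))
    I=s["img"][F]; cv2.imwrite(f"pics/{n}_clip.png",cv2.resize(I,None,fx=6,fy=6,interpolation=cv2.INTER_CUBIC)[:,:,::-1])
E
```

```text
top z hist [1335 1696  334   34   11   14   86   12    0    0    0    0    0    7
   16   20  273  255    2]
0.15 0.175 530 [0.4164 0.198  0.1596] [0.369 0.17  0.15 ] [0.466 0.23  0.17 ] ((417.6229248046875, 198.08331298828125), (58.72129440307617, 94.86276245117188), 85.35350036621094)
  white 326 ((429.4674987792969, 198.55947875976562), (54.20524978637695, 72.42020416259766), 89.1310043334961)
0.125 0.175 572 [0.4157 0.1969 0.1581] [0.369 0.169 0.125] [0.466 0.23  0.17 ] ((417.6792297363281, 199.31288146972656), (59.10765075683594, 96.73067474365234), 87.88668060302734)
  white 332 ((429.54241943359375, 199.05413818359375), (54.7317008972168, 73.06403350830078), 89.8897476196289)
0.05 0.062 96 [0.4244 0.1734 0.0559] [0.39  0.165 0.05 ] [0.471 0.184 0.062] ((430.2240295410156, 173.91099548339844), (17.14478302001953, 80.2176513671875), 86.9141616821289)
  white 59 ((426.734130859375, 174.62188720703125), (10.424835205078125, 67.20228576660156), 83.31256866455078)
0.01 0.02 334 [0.4468 0.1789 0.0145] [0.316 0.116 0.01 ] [0.565 0.297 0.02 ] ((440.2110595703125, 206.78579711914062), (
[... 842 characters left out ...]
 0.169] ((421.34771728515625, 199.84983825683594), (62.08789825439453, 99.16983032226562), 86.07353973388672)
  white 167 ((434.56787109375, 198.05535888671875), (52.91429901123047, 74.03578186035156), 89.5120849609375)
0.05 0.062 174 [0.4395 0.1948 0.0569] [0.383 0.165 0.05 ] [0.471 0.233 0.062] ((426.90374755859375, 199.64991760253906), (66.04521942138672, 85.74887084960938), 85.53526306152344)
0.01 0.02 302 [0.461  0.1872 0.015 ] [0.038 0.146 0.01 ] [0.51  0.383 0.02 ] ((275.6398010253906, 252.31361389160156), (116.21739959716797, 490.7494201660156), 71.70918273925781)
clipboard brown/form 300 ((nan, nan), (0.0, 0.0), 0.0) [ 0.49175087 -0.24552695  0.00560668] table z 0.002068119402167701
```

View pics/top_clip.png

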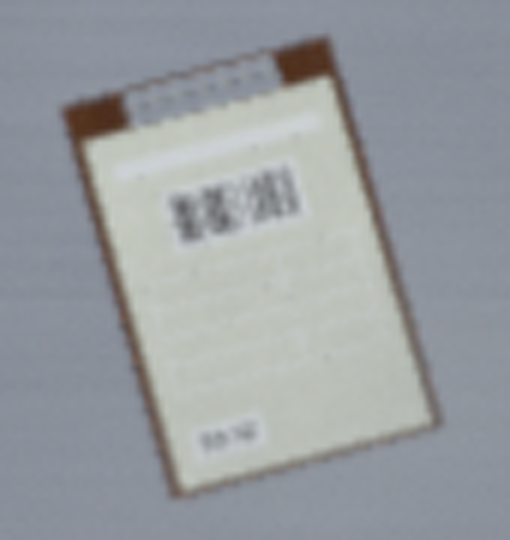

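The crop shows the large bar code at crop (236,205), which is top-view pixel (349,229). The small code is at the far end, near (230,437). First I'll move above the scanner.

Call:
carry_out(
  commands=[
    [-0.034, -0.022, -0.004, 0, 0, -0.066],
    [-0.068, -0.044, -0.008, 0, 0, -0.132],
    [-0.102, -0.066, -0.012, 0, 0, -0.198],
    [-0.136, -0.088, -0.016, 0, 0, -0.264],
    [-0.17, -0.11, -0.02, 0, 0, -0.33],
  ],
  jaw=1,
)

```text
time: 0.6
tool_pos: [0.3038, 0.3598, 0.2439]
ee_rot: [-3.141, -0.0, -3.138]
wrist_force: [0.7, -0.6, -0.5]
width: 0.0941
finger_force: 0.0
```

```bash
cat >> h.py <<'E'
from scipy.spatial.transform import Rotation as Ro
def rows(pos,rpy,tpos,R):
    "shift and turn in the tool axes from pose (pos,rpy) to (tpos, Rotation R)"
    A=Ro.from_euler('xyz',rpy); r=(A.inv()*R).as_rotvec()
    return A.inv().apply(np.asarray(tpos)-pos).round(4), r.round(4)
E
python3 - <<'E'
from bench import *
from h import *
o=get_obs(); print(o["tool_pos"],o["ee_rot"],o["joint_positions"],o["time"])
print(rows(o["tool_pos"],o["ee_rot"],[.429,.199,.26],Ro.from_euler('xyz',[np.pi,0,np.pi])))
s=dict(np.load("pics/top0.npz")); P=cloud(s)
print("code",P[227:232,347:352].reshape(-1,3).mean(0))
E
```

```text
[0.30383492 0.35976999 0.24393107] [-3.14112965e+00 -4.58278257e-04 -3.13824268e+00] [ 7.49024063e-01 -9.27300677e-02  1.51161160e+00 -2.95548311e-05
  1.72336192e+00 -8.25126824e-01] 0.6
(array([-0.1246, -0.1612, -0.0161]), array([-0.0005, -0.0005,  0.0034]))
code [ 0.46806906 -0.24436861  0.00717308]
```

Call:
carry_out(
  commands=[
    [-0.025, -0.032, -0.004, 0, 0, 0],
    [-0.05, -0.064, -0.008, 0, 0, 0],
    [-0.075, -0.096, -0.012, 0, 0, 0],
    [-0.1, -0.128, -0.016, 0, 0, 0.002],
    [-0.125, -0.161, -0.016, 0, 0, 0.003],
  ],
)

```text
time: 1.1
tool_pos: [0.4292, 0.1989, 0.2605]
ee_rot: [3.141, 0.001, 3.139]
wrist_force: [0.5, 1.3, 0.8]
width: 0.094
finger_force: 0.0
```

```bash
python3 - <<'E'
from bench import *
from h import *
s=snapshot("wrist"); np.savez("pics/w1.npz",**s); cv2.imwrite("pics/w1.png",s["img"][:,:,::-1])
o=get_obs(); print(o["tool_pos"],o["ee_rot"],o["time"],(-s["R"].T@s["t"]),s["R"].round(2).tolist())
P=cloud(s); Q=P.reshape(-1,3)
for a,b in ((.15,.175),(.045,.065),(.009,.02)):
    m=(Q[:,2]>a)&(Q[:,2]<b)&(abs(Q[:,0]-.43)<.09)&(abs(Q[:,1]-.2)<.09); q=Q[m]
    if len(q)>5: print(a,b,len(q),q.mean(0).round(4),q.min(0).round(3),q.max(0).round(3),cv2.minAreaRect((q[:,:2]*1000).astype(np.float32)))
E
```

```text
[0.43241795 0.19402233 0.25973536] [-3.13666583e+00  2.41677415e-03  3.13232182e+00] 1.15 [0.35435495 0.19847403 0.42174703] [[0.0, 1.0, -0.0], [0.97, -0.0, 0.26], [0.26, -0.0, -0.97]]
0.15 0.175 5598 [0.4131 0.2016 0.1599] [0.368 0.172 0.15 ] [0.463 0.234 0.165] ((416.24200439453125, 202.00408935546875), (59.53453063964844, 92.82051086425781), 85.8297348022461)
0.045 0.065 6 [0.404  0.171  0.0571] [0.402 0.171 0.056] [0.407 0.172 0.058] ((404.2467956542969, 171.40924072265625), (1.3341379165649414, 4.993267059326172), 88.34407043457031)
0.009 0.02 896 [0.4132 0.1795 0.0135] [0.368 0.149 0.009] [0.496 0.252 0.017] ((434.37054443359375, 200.0336456298828), (95.76817321777344, 128.31793212890625), 85.84139251708984)
```

View pics/w1.png

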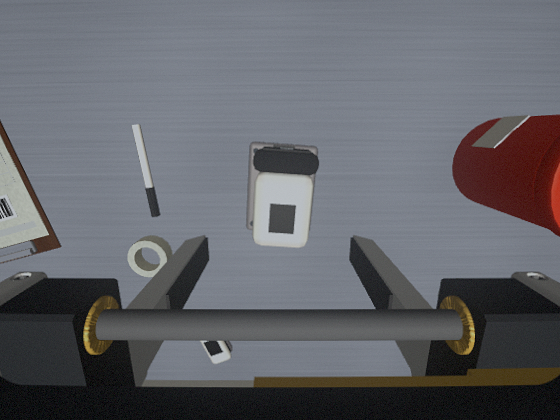

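The wrist view shows the scanner head at about (285,205) with its black nose at (285,160) on the cradle. The fingers straddle it and the way down is free. I'll align the yaw (about −4.2°), then re-measure once the arm has settled.

Call:
carry_out(
  commands=[
    [0, 0, 0, 0, 0, 0.035],
    [0, -0.001, 0, 0, 0, 0.07],
    [0.001, -0.001, 0, 0, 0, 0.07],
    [0.001, -0.001, 0, 0, 0, 0.07],
    [0.001, -0.001, 0, 0, 0, 0.07],
  ],
)

```text
time: 1.65
tool_pos: [0.4271, 0.1995, 0.2601]
ee_rot: [-3.142, -0.0, 3.07]
wrist_force: [0.9, -0.0, -0.2]
width: 0.0942
finger_force: 0.0
```

```bash
python3 - <<'E'
from bench import *
from h import *
o=get_obs(); print(o["tool_pos"],o["ee_rot"],o["time"],np.abs(o["qvel"]).max())
for n,z in (("wrist",0),("top",0)):
  s=snapshot(n)
  P=cloud(s); Q=P.reshape(-1,3)
  for a,b in ((.15,.175),(.009,.02)):
    m=(Q[:,2]>a)&(Q[:,2]<b)&(abs(Q[:,0]-.43)<.09)&(abs(Q[:,1]-.2)<.09); q=Q[m]
    if len(q)>5: print(n,a,b,len(q),np.median(q[:,2]),cv2.minAreaRect((q[:,:2]*1000).astype(np.float32)))
o=get_obs(); print(o["tool_pos"],o["ee_rot"])
E
```

```text
[0.42709725 0.19950209 0.26008947] [-3.14154791e+00 -3.27563118e-04  3.06980351e+00] 1.65 0.003346113876818241
wrist 0.15 0.175 5580 0.1605117348223522 ((415.9361572265625, 202.11363220214844), (59.32725524902344, 92.36080932617188), 85.78207397460938)
wrist 0.009 0.02 912 0.013541064304285703 ((434.5213317871094, 200.07949829101562), (95.76908874511719, 127.38414001464844), 85.8655014038086)
top 0.15 0.175 117 0.15947532890226931 ((391.54638671875, 211.43145751953125), (35.96345520019531, 41.54164505004883), 83.48162841796875)
top 0.009 0.02 97 0.013665085832434717 ((439.8528137207031, 199.26284790039062), (164.80242919921875, 148.7698516845703), 86.5350341796875)
[0.42718686 0.19949877 0.26020822] [ 3.14157121e+00 -8.78087001e-05  3.06961393e+00]
```

Call:
carry_out(
  commands=[
    [0, 0.001, 0.03, 0, 0, 0],
    [0, 0.001, 0.06, 0, 0, 0],
    [0, 0.001, 0.09, 0, 0, 0],
    [0, 0.001, 0.11, 0, 0, 0],
    [0, 0.001, 0.12, 0, 0, 0],
  ],
)

```text
time: 2.25
tool_pos: [0.4261, 0.2, 0.1379]
ee_rot: [-3.14, -0.004, 3.069]
wrist_force: [0.1, 0.5, 0.9]
width: 0.0938
finger_force: 0.0
```

Call:
carry_out(
  commands=[
    [0, 0, 0, 0, 0, 0],
    [0, 0, 0, 0, 0, 0],
    [0, 0, 0, 0, 0, 0],
    [0, 0, 0, 0, 0, 0],
    [0, 0, 0, 0, 0, 0],
  ],
  jaw=0,
)

```text
time: 2.75
tool_pos: [0.428, 0.2005, 0.1412]
ee_rot: [3.141, 0.002, 3.069]
wrist_force: [-0.1, 0.2, -0.4]
width: 0.0576
finger_force: 0.1
```

Call:
carry_out(
  commands=[
    [0, 0, 0, 0, 0, 0],
    [0, 0, 0, 0, 0, 0],
    [0, 0, 0, 0, 0, 0],
    [0, 0, 0, 0, 0, 0],
    [0, 0, 0, 0, 0, 0],
  ],
)

```text
time: 3.25
tool_pos: [0.428, 0.2005, 0.1411]
ee_rot: [3.141, 0.002, 3.069]
wrist_force: [-0.5, 0.3, 4.8]
width: 0.0557
finger_force: 30.0
```

Gripped: the opening is 55.7 mm and the grip 30 N. Next is a slow straight pull of 70 mm over two calls.

Call:
carry_out(
  commands=[
    [0, 0, -0.003, 0, 0, 0],
    [0, 0, -0.006, 0, 0, 0],
    [0, 0, -0.01, 0, 0, 0],
    [0, 0, -0.014, 0, 0, 0],
    [0, 0, -0.018, 0, 0, 0],
  ],
)

```text
time: 3.75
tool_pos: [0.4273, 0.2003, 0.1589]
ee_rot: [3.142, -0.0, 3.069]
wrist_force: [-0.0, -0.5, -2.5]
width: 0.0562
finger_force: 29.9
```

Call:
carry_out(
  commands=[
    [0, 0, -0.01, 0, 0, 0],
    [0, 0, -0.02, 0, 0, 0],
    [0, 0, -0.03, 0, 0, 0],
    [0, 0, -0.04, 0, 0, 0],
    [0, 0, -0.05, 0, 0, 0],
  ],
)

```text
time: 4.25
tool_pos: [0.4276, 0.2003, 0.2096]
ee_rot: [3.141, 0.001, 3.069]
wrist_force: [-0.7, 0.3, -2.7]
width: 0.0556
finger_force: 29.9
```

Call:
carry_out(
  commands=[
    [0, 0, -0.02, 0, 0, 0],
    [0, 0, -0.04, 0, 0, 0],
    [0, 0, -0.06, 0, 0, 0],
    [0, 0, -0.08, 0, 0, 0],
    [0, 0, -0.1, 0, 0, 0],
  ],
)

```text
time: 4.75
tool_pos: [0.4273, 0.2002, 0.3097]
ee_rot: [3.141, 0.0, 3.069]
wrist_force: [-0.8, 0.8, -1.2]
width: 0.0559
finger_force: 29.9
```

```bash
python3 - <<'E'
from bench import *
from h import *
o=get_obs(); print(o["tool_pos"],o["ee_rot"],o["wrist_force"],o["time"])
a=snapshot("wrist"); np.savez("pics/w2.npz",**a); b=snapshot("scene")
cv2.imwrite("pics/lift.png",np.hstack([cv2.resize(a["img"],(400,300)),cv2.resize(b["img"][100:250,220:420],(400,300))])[:,:,::-1])
Q=cloud(a).reshape(-1,3); z=o["tool_pos"][2]
m=(Q[:,2]>z+.012)&(Q[:,2]<z+.028)&(abs(Q[:,0]-.41)<.07)&(abs(Q[:,1]-.2)<.04); q=Q[m]
print(len(q),np.median(q[:,2])-z,np.ptp(q,0),cv2.minAreaRect((q[:,:2]*1000).astype(np.float32)))
E
```

```text
[0.42731699 0.20019416 0.30972014] [3.14147529e+00 3.72623266e-04 3.06879091e+00] [-0.81129127  0.78634039 -1.23579175] 4.75
15147 0.019686947360569418 [0.0857087  0.07995451 0.01598381] ((410.33807373046875, 200.51800537109375), (80.17431640625, 82.88358306884766), 86.28671264648438)
```

View pics/lift.png

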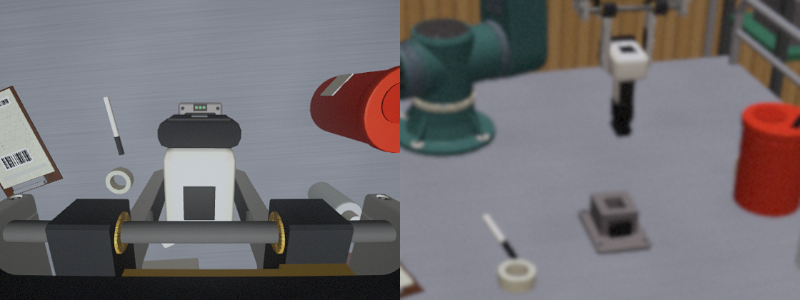

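The left half (wrist view) shows the head square in the fingers at (200,180), with the empty well behind it. In the right half (scene view) the scanner hangs upright, clear above the cradle. Next I compute the transfer and tilt steps.

```bash
cat > plan.py <<'E'
from h import *
code=np.array([.4685,-.2437,.006]); psi=-.479; tilt=np.radians(60)
def R(p,t): return Ro.from_euler('z',p)*Ro.from_euler('y',-t)*Ro.from_euler('xyz',[np.pi,0,np.pi])
RF=R(psi,tilt); F=code-.208*RF.apply([1,0,0])
if __name__=="__main__":
    from bench import *
    o=get_obs(); p,e=o["tool_pos"],o["ee_rot"]; print("final",F)
    S=p; A=np.array([.49,-.19,.32])
    W=[(S+(A-S)*k/3,R(-.073+(psi+.073)*k/3,0)) for k in (1,2,3)]+[(A+(F-A)*k/3,R(psi,tilt*k/3)) for k in (1,2,3)]
    for w in W:
        print(w[0].round(3),*[(x/5).round(4).tolist() for x in rows(p,e,*w)]); p,e=w[0],w[1].as_euler('xyz')
E
python3 plan.py
```

```text
final [ 0.56079545 -0.29163276  0.18613328]
[0.449 0.07  0.315] [-0.006, -0.0257, -0.0006] [0.0006, 0.0012, 0.0271]
[ 0.47  -0.06   0.317] [-0.0094, -0.0246, -0.0005] [0.0, -0.0, 0.0271]
[ 0.49 -0.19  0.32] [-0.0126, -0.0231, -0.0005] [0.0, -0.0, 0.0271]
[ 0.514 -0.224  0.275] [-0.0073, -0.0038, 0.0089] [-0.0, -0.0698, -0.0]
[ 0.537 -0.258  0.231] [-0.0038, -0.0038, 0.0109] [-0.0, -0.0698, -0.0]
[ 0.561 -0.292  0.186] [0.0001, -0.0038, 0.0115] [-0.0, -0.0698, -0.0]
```

Call:
carry_out(
  commands=[
    [-0.004, -0.015, 0, 0, 0, 0.027],
    [-0.01, -0.04, -0.001, 0, 0, 0.054],
    [-0.016, -0.07, -0.002, 0, 0, 0.081],
    [-0.023, -0.099, -0.003, 0, 0, 0.108],
    [-0.03, -0.128, -0.003, 0, 0, 0.135],
  ],
)

```text
time: 5.35
tool_pos: [0.4478, 0.0694, 0.3104]
ee_rot: [-3.141, -0.001, 2.933]
wrist_force: [-0.2, -0.2, -1.6]
width: 0.0557
finger_force: 29.9
```

Call:
carry_out(
  commands=[
    [-0.009, -0.025, -0.001, 0, 0, 0.027],
    [-0.019, -0.049, -0.001, 0, 0, 0.054],
    [-0.028, -0.074, -0.002, 0, 0, 0.081],
    [-0.038, -0.098, -0.002, 0, 0, 0.108],
    [-0.047, -0.123, -0.003, 0, 0, 0.135],
  ],
)

```text
time: 5.85
tool_pos: [0.4684, -0.0606, 0.313]
ee_rot: [-3.142, -0.002, 2.798]
wrist_force: [0.1, 0.3, -2.3]
width: 0.0556
finger_force: 29.9
```

Call:
carry_out(
  commands=[
    [-0.015, -0.027, -0.001, 0, 0, 0.027],
    [-0.03, -0.054, -0.001, 0, 0, 0.054],
    [-0.044, -0.08, -0.002, 0, 0, 0.081],
    [-0.056, -0.103, -0.002, 0, 0, 0.108],
    [-0.063, -0.116, -0.003, 0, 0, 0.135],
  ],
)

```text
time: 6.35
tool_pos: [0.4887, -0.1917, 0.3156]
ee_rot: [-3.141, -0.003, 2.661]
wrist_force: [0.2, 0.4, -2.7]
width: 0.0557
finger_force: 29.9
```

Call:
carry_out(
  commands=[
    [-0.005, -0.002, 0.006, 0, -0.05, 0],
    [-0.013, -0.006, 0.016, 0, -0.12, 0],
    [-0.021, -0.01, 0.026, 0, -0.19, 0],
    [-0.029, -0.015, 0.036, 0, -0.27, 0],
    [-0.037, -0.019, 0.045, 0, -0.349, 0],
  ],
)

```text
time: 6.85
tool_pos: [0.513, -0.2235, 0.2712]
ee_rot: [3.141, 0.35, 2.664]
wrist_force: [0.3, 0.9, -2.6]
width: 0.056
finger_force: 29.9
```

Call:
carry_out(
  commands=[
    [-0.003, -0.003, 0.009, 0, -0.07, 0],
    [-0.007, -0.007, 0.02, 0, -0.14, 0],
    [-0.011, -0.011, 0.031, 0, -0.21, 0],
    [-0.015, -0.015, 0.042, 0, -0.28, 0],
    [-0.019, -0.019, 0.054, 0, -0.349, 0],
  ],
)

```text
time: 7.35
tool_pos: [0.5363, -0.2568, 0.2269]
ee_rot: [3.141, 0.699, 2.663]
wrist_force: [0.4, -0.0, -1.3]
width: 0.0559
finger_force: 29.9
```

Call:
carry_out(
  commands=[
    [0, -0.005, 0.014, 0, -0.08, 0],
    [0, -0.01, 0.028, 0, -0.17, 0],
    [0, -0.015, 0.042, 0, -0.26, 0],
    [0, -0.018, 0.053, 0, -0.32, 0],
    [0, -0.019, 0.058, 0, -0.349, 0],
  ],
)

```text
time: 7.85
tool_pos: [0.5593, -0.2899, 0.1786]
ee_rot: [3.138, 1.041, 2.661]
wrist_force: [0.1, 0.5, -2.3]
width: 0.0559
finger_force: 29.9
```

Call:
carry_out(
  commands=[
    [0, 0, 0, 0, 0, 0],
    [0, 0, 0, 0, 0, 0],
    [0, 0, 0, 0, 0, 0],
    [0, 0, 0, 0, 0, 0],
    [0, 0, 0, 0, 0, 0],
  ],
)

```text
time: 8.35
tool_pos: [0.5614, -0.2916, 0.1847]
ee_rot: [-3.141, 1.048, 2.665]
wrist_force: [-0.0, 0.4, -1.4]
width: 0.0559
finger_force: 29.9
```

```bash
python3 - <<'E'
from bench import *
from plan import *
o=get_obs(); print(o["tool_pos"],o["ee_rot"],o["joint_positions"],np.abs(o["qvel"]).max(),o["time"],o["finger_force"])
A=Ro.from_euler('xyz',o["ee_rot"])
print("code in tool:",A.inv().apply(code-o["tool_pos"]),"correction",rows(o["tool_pos"],o["ee_rot"],F,RF))
L=[]
for n in ("wrist","scene","top"):
    s=snapshot(n); np.savez(f"pics/{n}3.npz",**s); L.append(s["img"])
    Q=cloud(s); T=A.inv().apply((Q-o["tool_pos"]).reshape(-1,3)); np.save(f"pics/{n}3T.npy",T.reshape(Q.shape))
cv2.imwrite("pics/fin.png",np.hstack([cv2.resize(L[0],(400,300)),cv2.resize(L[1][140:290,110:310],(400,300))])[:,:,::-1])
E
```

```text
[ 0.56143165 -0.29155329  0.18473977] [-3.14121287  1.04838665  2.66454329] [-0.64498731 -0.24942158  2.10572762  0.54539777  0.28224504 -2.18284619] 0.005467968695077415 8.35 29.9435493350029
code in tool: [ 2.07055903e-01 -1.60381092e-04 -1.40058959e-03] correction (array([-0.0009, -0.0004, -0.0012]), array([0.0013, 0.0012, 0.001 ]))
```

View pics/fin.png

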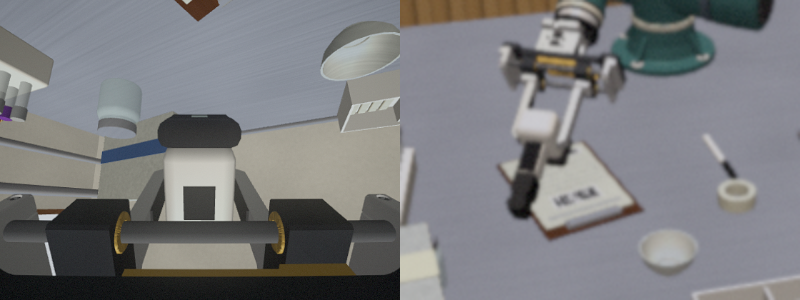

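The wrist view shows the head still seated the same way, with its nose edge at (200,130). In the scene view the scanner is held nose-down above the clipboard, clear of everything. Now I check its pose in the grip.

```bash
python3 - <<'E'
from plan import *
from bench import get_obs
o=get_obs()
for n in ("w2","wrist3"):
    s=dict(np.load(f"pics/{n}.npz"))
    if n=="w2": A=Ro.from_euler('xyz',[3.14147,.0004,3.0688]);p=[.4273,.2002,.3097]
    else: A=Ro.from_euler('xyz',o["ee_rot"]);p=o["tool_pos"]
    T=A.inv().apply((cloud(s)-p).reshape(-1,3)); C=s["img"].reshape(-1,3).astype(int).sum(1)
    m=(abs(T[:,2]+.021)<.008)&(abs(T[:,1])<.02)&(T[:,0]>-.03)&(T[:,0]<.03)&(C>400); t=T[m]
    c=np.linalg.lstsq(np.c_[t[:,:2],np.ones(len(t))],t[:,2],rcond=None)[0]
    k=(T[:,2]>-.03)&(T[:,2]<0)&(abs(T[:,1])<.04)&(T[:,0]>.02)&(T[:,0]<.08); q=T[k]; r=q[q[:,0]>.042]
    print(n,m.sum(),"plane z=ax+by+c",c.round(4),"nose front x",np.percentile(q[:,0],99).round(4),"nose y",np.percentile(r[:,1],[1,99]).round(4))
s=dict(np.load("pics/top3.npz")); a=dict(np.load("pics/top0.npz"))
for (v,u,name) in ((209,277,"tape"),(250,278,"marker"),(242,443,"rack"),(182,420,"jar"),(170,318,"gallipot")):
    w=(slice(v-25,v+25),slice(u-15,u+15)); print(name,np.abs(s["img"][w].astype(int)-a["img"][w]).mean().round(2))
E
```

```text
w2 4458 plane z=ax+by+c [ 0.0073 -0.001  -0.0197] nose front x 0.0582 nose y [-0.0289  0.0272]
wrist3 4687 plane z=ax+by+c [ 0.0119 -0.0039 -0.0189] nose front x 0.0569 nose y [-0.0286  0.0274]
tape 5.6
marker 5.57
rack 5.75
jar 5.53
gallipot 5.62
```

The scanner is tilted less than 1° in the grip, its nose is where expected, and the bystanders I compared haven't moved. Handing in.

```bash
python3 -c "
from bench import *
print(close_job())"
```

```text
the job is handed in; nothing more can be done
None
```

I handed the job in with the scanner held still about 15 cm from the middle of the large bar code, looking down on it at about 60° and aimed within a few millimetres by my measurements; no verdict came back.

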